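# Lock a bottle under its hold-down lever

### The job

Two identical hold-down stations stand on the bench with their levers raised; one has a small bottle standing under its lever. Squeeze in the release button in the grip of that lever and, keeping it pressed, swing the lever all the way down over the bottle, then let go so that the button springs back out and locks the lever. Leave the bottle standing in its seat and the empty station's lever up.

Things in the scene. Friction and masses are not known exactly. Their poses are not given: they have to be found in the camera images.
- grip (a point): Middle of the black grip of the loaded station's lever, beside the button, 200 mm from the hinge. Grip: bar 24 mm wide, 22 mm deep, 115 mm long, ends 60 mm toward the hinge and 55 mm outward. Steel button (40 mm long, 14 mm high) stands 9 mm out of its +y side: 33 mm across, 25 mm when in. Axes: x along the lever to the hinge, y sideways (button's side), z up when the lever is down.
- hinge (a point): Centre of the loaded station's hinge, fixed, 115 mm above the bench. y: level hinge axis (button's side); -x: level, toward the lever's free end and the robot; z up. Station is fixed: grey base plate 175 x 100 x 10 mm, upright aluminium disc of 144 mm diameter on the hinge's +y side. The other station is identical but empty.
- lever (a joint): Loaded station's lever, rad: 0 down (level, a stop), starts raised 0.76 to 0.95 (stop 0.98). Grip centre from the hinge: x = -0.2 cos, z = 0.2 sin. With the button out a pin blocks it at about 0.7; let go on the way, the pin drops into a notch near 0.33; let go below 0.08 it locks the lever down. Button in: under 5 N at the grip moves it; friction holds it.
- button (a joint): Travel of the release button in m: 0 out, 0.008 fully in (pressed sideways toward the grip, station -y). Spring of 2 N at the start to 6 N fully in; the pin is clear of its teeth from 0.005 on.
- bottle: Small beige plastic bottle with a white cap, 32 mm diameter, 84 mm high, loose, standing in the ring-shaped seat on the base of the loaded station, 95 mm from the hinge; origin at the centre of its underside, z up. The lever's rubber pad comes to about 2 mm above its cap.
- spare_lever (a joint): Angle of the empty station's lever in rad, same meaning; starts raised at 0.76 to 0.95 and is to stay raised.
There are look-alikes about, which are no part of the job. What is shaped like the bottle but blue is not meant.

How it is judged (in metres and radians):
On the way:
1. the release button is pressed in while the lever is still raised (value of joint button above 0.0045 m and value of joint lever above 0.5 rad), for 0.05 s.
At the end, for the whole second after the job is handed in: The loaded station's lever is down (below 0.1 rad) with its button sprung out again (within 3 mm of fully out), the bottle stands upright within 15 mm of where it started, and the empty station's lever is still raised (above 0.6 rad) (value of joint lever below 0.1 rad and value of joint button below 0.003 m and distance of bottle from where it was at the start of the episode below 0.015 m and angle between bottle's own z axis and vertical below 0.2 rad and value of joint spare_lever above 0.6 rad); the robot touches nothing.
It fails at once if the empty station's lever is lowered below 0.6 rad (value of joint spare_lever below 0.6 rad).
It fails at once if the bottle is tipped over (more than 0.5 rad) (angle between bottle's own z axis and vertical above 0.5 rad).
It also fails if it takes over 38 s, if anything falls off the work surface, if the arm or the gripper's body presses on something with over 40 N, if the wrist force passes 120 N, or if a joint passes its speed limit or range.

### The arm

A 6-joint arm with a two-finger parallel gripper is mounted at the origin on a cart in front of the work surface, level with it; the furniture and walls round the work are solid. World frame = base frame: x ahead of the robot, y to its left, z up, the work surface at z = 0. Lengths are in mm, angles in degrees, forces in N, time in s.
With the tool pointing down it reaches from about 350 to 725 mm from the base axis. Payload 6 kg.
Tool frame: the origin (TCP) lies on the centre line of the jaws, within the pads' length; the fingertips stand manip.finger_overhang ahead of it and the grasp point (between the pads) lies 6 mm ahead of it (manip.finger_overhang is the distance from the TCP to the fingertips, in mm); z points along the fingers, y is the line along which they close (so a half turn about z gives the same grasp; the last joint's range is limited). The gripper opens to 85 mm and grips with 20 to 120 N. Pads are 22 mm wide; open, the fingers measure 114 mm over their backs; the gripper's body (76 mm by 85 mm) begins 54 mm behind the grasp point. The pads swing forward as they close: fully open they stand 13 mm farther back than shut.
Start: joints at [19.12, 2.303, 4.859, 0, -92.561, -19.12], TCP at [599.98, 0.019, 256.261] pointing down, gripper open.
Joint ranges: [-146.85, 146.85], [-73.84, 115.35], [-62.03, 85.46], [-188.31, 113.3], [-161.28, -10.13], [-171.36, 171.36]. Speed limits (degrees/s): [147.25, 147.25, 172.46, 180, 180, 180].

### API

Orientations are given as a 3x3 rotation matrix whose columns are the frame's x, y, z axes.
In Python, from station import manip gives the robot as it stands.
- The arm moves only by the tool play_rows, never from a script. Its argument "moves" is a list of rows, each a list of 3 entries, a list of its own where there are three numbers: the shift along the tool's x, y, z in cm, then the turn, a rotation vector about the tool's x, y, z in degrees, then the finger opening in cm, from 0 to 8.54. A call has 1 to 10 rows; each row shifts and turns the commanded pose from where the row before left it, along the tool's axes as they then stand; what a row does not reach is not made up. A row lasts 1/10 s, in which the tool goes at most 50 mm and 8.59 degrees, less where a joint would pass 70% of its speed; a pose out of reach is approached as far as the arm can. A call with a gripper value outside its range is refused whole. The fingers move at their own pace and stop on an object; "force" is the grip in N (left out, the last holds). Time passes only in rows, so rows that do not move let the fingers close. It gives the time, the measured TCP pose, the force, the opening and the grip force at its end, in the units of the state.
- manip.get_obs(): the state, without advancing time (a new reading comes with each control period).
- manip.capture(name): name is "scene" or "side" or "wrist"; returns a dict with "pixels" (384x512x3 uint8, blue, green, red), "fx", "fy", "cx", "cy" (pixels), "position" and "attitude" of the camera in the world; the wrist camera has in their place "hand_eye" (4x4, takes a point from camera to tool coordinates, whose origin is the TCP and whose axes are the flange's). Camera axes: x right, y down, z forward; pixel columns grow to the right and rows downward; lengths in mm; the calibration is good to about 2 mm. The wrist camera is an equidistant fisheye: a pixel r from the principal point sees the ray r / f radians off the axis. A picture is of the moment at which its call begins: read the wrist's pose just before it. There is no depth.
- manip.finish_job(): hands the job in; it is judged then, once.
The state is a dict: "clock": time; "joints": joint angles; "dq": joint speeds; "effort": joint torques, N m; "tool_pos": TCP position; "orientation": TCP orientation; "contact_force": force on the tool from outside, world axes, zero at the start; "ft_torque": the same for the moment, N m; "grip_width": finger opening in mm; "finger_force": force on a finger pad.
Only numpy, scipy, OpenCV 4.12 (cv2) and the standard library are available. Lean on these libraries where they do the work, as an engineer would, in place of code of your own. Each camera call takes 0.05 s, during which the arm holds its last target. There are 200 camera calls.

## Working session

There is one attempt and no reset: what is moved stays moved. The work goes in short steps, Python scripts to look and compute and a tool call to move; the robot and the scene stay as the last step left them, time stands still between calls to the robot, and variables do not carry over. Pictures are saved under pics/ and viewed, at most 10 in all, crops included, and the job is handed in when it is done.

Besides the shell and the picture viewer there is one more tool, called after "Request:" by a JSON object that holds its "method" and its "body". play_rows: Moves the arm, as the interface text tells. Its arguments: {"type":"object","properties":{"moves":{"type":"array"},"force":{"type":"number"}},"required":["moves"]}

```bash
mkdir -p pics; ls; python3 - <<'E'
from station import manip
import cv2,pickle,numpy as np
o=manip.get_obs(); print(o, manip.finger_overhang)
d={}
for n in("scene","side","wrist"):
    c=manip.capture(n); d[n]=c; cv2.imwrite(f"pics/{n}0.png",c["pixels"])
    print(n,{k:v for k,v in c.items() if k!="pixels"})
d["obs"]=o
pickle.dump(d,open("d0.pkl","wb"))
cv2.imwrite("pics/both0.png",cv2.resize(np.hstack([d["scene"]["pixels"],d["side"]["pixels"]]),(800,300)))
E
```

```text
pics
{'clock': 0.0, 'joints': array([ 1.91193920e+01,  2.33959926e+00,  4.80255426e+00, -2.71793360e-02,
       -9.25595095e+01, -1.91196552e+01]), 'dq': array([-0.00376084,  0.05892609, -0.00865507, -0.07416009, -0.06931776,
        0.14616799]), 'effort': array([-7.27207535e-04, -3.68200672e+01,  3.47413230e+01,  6.93227157e+00,
       -5.48646509e-03, -9.47124363e-06]), 'tool_pos': array([5.99729414e+02, 9.15666480e-02, 2.55269570e+02]), 'orientation': array([[ 1.62819548e-05, -9.99998473e-01, -1.74745823e-03],
       [-9.99999994e-01, -1.60998744e-05, -1.04211301e-04],
       [ 1.04183008e-04,  1.74745991e-03, -9.99998468e-01]]), 'contact_force': array([-0.07489258, -0.60151376,  0.00189443]), 'ft_torque': array([0.02995976, 0.00477378, 0.02529584]), 'finger_force': 0.0, 'grip_width': 85.74121704621871} 25.0
scene {'fx': 378.5706832949687, 'fy': 378.5706832949687, 'cx': 257.0430650888473, 'cy': 196.94700072885362, 'position': array([ 134.83669559, -650.64738577,  698.5937509 ]), 'attitude': array([[ 0.78673159, -0.39029987,  0.47824618],
       [-0.61713724, -0.47977516,  0.62366451],
       [-0.01396554, -0.7858001 , -0.61832286]])}
side {'fx': 356.6744279993469, 'fy': 356.6744279993469, 'cx': 259.6189438982345, 'cy': 189.6342587287615, 'position': array([ 219.23554748, -596.67430911,  621.87963548]), 'attitude': array([[ 0.8360777 , -0.33076573,  0.43768494],
       [-0.54854586, -0.51632183,  0.65765432],
       [ 0.00845678, -0.78994038, -0.61312534]])}
wrist {'fx': 297.3186396354542, 'fy': 297.3186396354542, 'cx': 253.05740642651196, 'cy': 192.92804321584873, 'hand_eye': array([[-6.79443476e-04, -9.55729344e-01, -2.94246425e-01,
         7.45713196e+01],
       [ 9.99999361e-01, -9.15132490e-04,  6.63307745e-04,
         1.77951861e-01],
       [-9.03217140e-04, -2.94245787e-01,  9.55729356e-01,
        -1.18775263e+02],
       [ 0.00000000e+00,  0.00000000e+00,  0.00000000e+00,
         1.00000000e+00]])}
```

View pics/scene0.png

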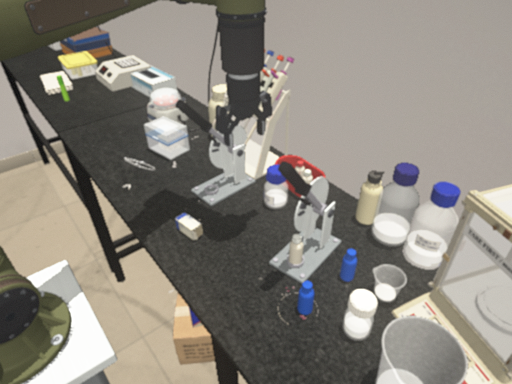

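View pics/side0.png

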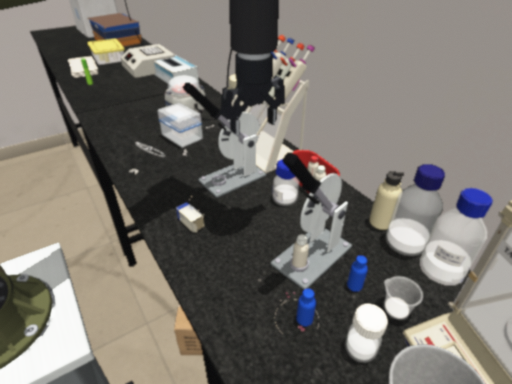

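The loaded station is the near one: the beige bottle with a white cap is at scene (296,250), side (300,252). Its lever's black grip is at side (305,170). Things it could be confused with:
- empty station, scene (230,170)
- blue bottles, scene (306,298) and (348,265)
- big beige dispenser, scene (370,198)

I'll check this choice in one close crop.

```bash
python3 - <<'E'
import pickle,cv2,numpy as np
d=pickle.load(open("d0.pkl","rb"))
a=cv2.resize(d["scene"]["pixels"][160:290,258:352],None,fx=4,fy=4,interpolation=2)
b=cv2.resize(d["side"]["pixels"][145:290,262:362],None,fx=4,fy=4,interpolation=2)
h=580;im=np.zeros((h,780,3),np.uint8);im[:520,:376]=a;im[:580,380:780]=b
cv2.imwrite("pics/crop1.png",im)
E
```

```text
(no output)
```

View pics/crop1.png

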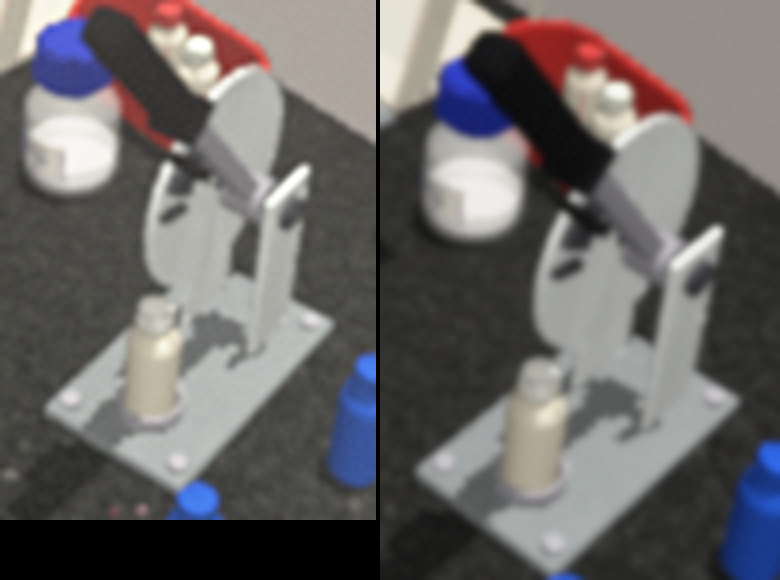

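View pics/wrist0.png

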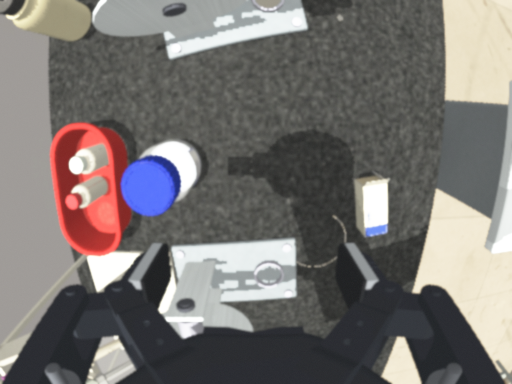

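The crop confirms it: the beige bottle with a white cap stands in the near station's ring seat, with the cap top at scene (297,236). The black grip rises to the upper left, toward the robot. The wrist view shows the empty station straight below the gripper and the loaded one cut off at the top, towards -y.

```bash
cat > h.py <<'E'
import numpy as np,pickle
d=pickle.load(open("d0.pkl","rb"))
def ray(c,u,v):
    r=c["attitude"]@np.array([(u-c["cx"])/c["fx"],(v-c["cy"])/c["fy"],1]); return c["position"],r/np.linalg.norm(r)
def onplane(c,uv,n,p):
    o,r=ray(c,*uv); return o+r*(np.dot(n,np.array(p)-o)/np.dot(n,r))
def onz(c,uv,z): return onplane(c,uv,np.array([0,0,1.]),[0,0,z])
L=lambda x,y:(x/4+258,y/4+160)
R=lambda x,y:((x-380)/4+262,y/4+145)
E
python3 - <<'E'
from h import *
np.set_printoptions(precision=1,suppress=True)
S,T=d["scene"],d["side"]
for nm,l,r,z in [("nearleft",(47,408),(416,468),10),("nearright",(185,486),(556,568),10),("farright",(333,322),(740,400),10),("cap",(157,305),(543,366),94),("seat",(150,415),(532,490),12)]:
    print(nm,onz(S,L(*l),z),onz(T,R(*r),z))
for cam,f,a in((S,L,dict(nl=(47,408),nr=(185,486),fr=(333,322),cap=(157,305),g0=(105,25),g1=(200,140),bolt=(290,212))),(T,R,dict(nl=(416,468),nr=(556,568),fr=(740,400),cap=(543,366),g0=(487,52),g1=(600,195),bolt=(700,275)))):
    nr,fr,cap=(onz(cam,f(*a[k]),z) for k,z in(("nr",10),("fr",10),("cap",94)))
    x=(fr-nr);x/=np.linalg.norm(x);y=np.cross([0,0,1],x)
    hg=cap+95*x;hg[2]=115
    print("x",x,"yaw",np.degrees(np.arctan2(x[1],x[0])),"len",np.linalg.norm(fr-nr),"hinge",hg)
    for k in("g0","g1","bolt"):
        p=onplane(cam,f(*a[k]),y,hg); q=p-hg
        print(k,p,"r",np.linalg.norm(q),"ang",np.arctan2(q[2],-q@x))
E
```

```text
nearleft [ 534.6 -175.2   10. ] [ 533.6 -172.9   10. ]
nearright [ 558.2 -270.2   10. ] [ 556.4 -267.4   10. ]
farright [ 723.3 -233.5   10. ] [ 722.1 -233.5   10. ]
cap [ 584.2 -212.5   94. ] [ 584.5 -210.7   94. ]
seat [ 577.8 -219.4   12. ] [ 576.9 -221.4   12. ]
x [1.  0.2 0. ] yaw 12.524714943882339 len 169.10444462373457 hinge [ 676.9 -191.9  115. ]
g0 [ 524.1 -225.8  316.8] r 255.4304638394122 ang 0.9109204596570415
g1 [ 615.2 -205.6  193.6] r 100.89974580770728 ang 0.8936155108448632
bolt [ 733.7 -179.3   60.7] r 79.53615816794812 ang -2.3908858791897485
x [1.  0.2 0. ] yaw 11.577939413137976 len 169.13246161435825 hinge [ 677.5 -191.6  115. ]
g0 [ 522.7 -223.3  314.5] r 254.51456524025383 ang 0.9005418636017004
g1 [ 614.9 -204.4  189.7] r 98.31183453599243 ang 0.86260493740366
bolt [ 729.  -181.1   65.1] r 72.47050488917095 ang -2.3815416376733967
```

Request:
{"method": "play_rows", "body": {"moves": [[[0,0,-3],[0,0,0],8.5],[[0,0,-3],[0,0,0],8.5],[[0,0,-3],[0,0,0],8.5],[[0,0,-3],[0,0,0],8.5],[[3,0,-3],[0,0,0],8.5],[[3,0,0],[0,0,0],8.5],[[3,0,0],[0,0,0],8.5],[[3,0,0],[0,0,0],8.5],[[3,0,0],[0,0,0],8.5],[[0,0,0],[0,0,0],8.5]]}}

```text
clock: 1.15
tool_pos: [599.7, -152.9, 405.6]
orientation: [[-0.004, -1.0, -0.001], [-1.0, 0.004, -0.001], [0.001, 0.001, -1.0]]
contact_force: [-0.1, 1.1, 0.2]
grip_width: 85.0
finger_force: 0.0
```

```bash
python3 - <<'E'
from station import manip
import cv2,pickle,numpy as np
o=manip.get_obs(); c=manip.capture("wrist"); c["obs"]=o
print(o["clock"],o["tool_pos"],o["joints"])
pickle.dump(c,open("w1.pkl","wb")); cv2.imwrite("pics/w1.png",cv2.resize(c["pixels"],(780,585),interpolation=2))
E
```

```text
1.15 [ 599.69167607 -152.85994828  405.57749926] [ 4.22529387e+00  9.46498389e+00  2.84017186e+01  2.42692846e-02
 -1.09024343e+02 -4.42573370e+00]
```

View pics/w1.png

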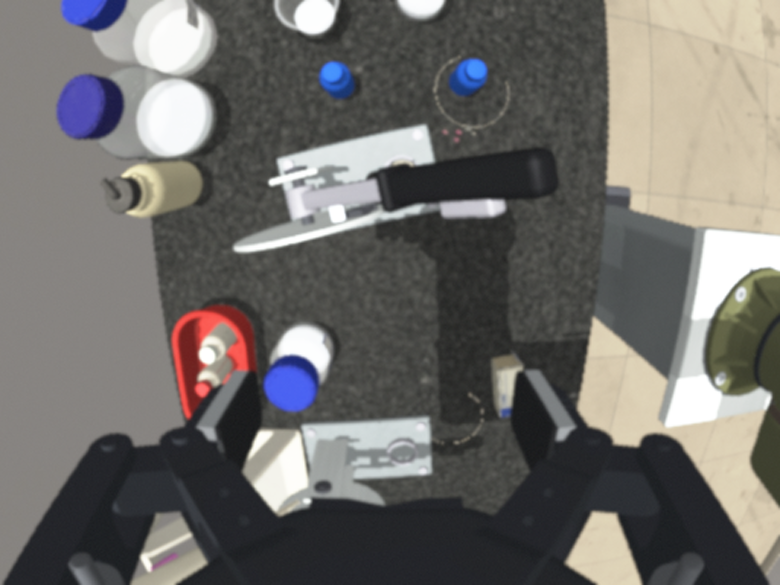

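The wrist view, in display pixels, shows:
- grip from (384,188) to (548,172)
- steel button on its +y side at (472,208)
- plate corners at (280,158), (428,127)
- bottle seat at (402,165)

```bash
cat >> h.py <<'E'
def wray(c,u,v,s=512/780):
    u,v=u*s,v*s
    x,y=u-c["cx"],v-c["cy"];r=np.hypot(x,y);t=r/c["fx"]
    q=np.array([x/r*np.sin(t),y/r*np.sin(t),np.cos(t)])
    Rt=c["obs"]["orientation"];H=c["hand_eye"]
    return c["obs"]["tool_pos"]+Rt@H[:3,3], Rt@(H[:3,:3]@q)
def tri(rays):
    A=0;b=0
    for o,r in rays:
        P=np.eye(3)-np.outer(r,r);A=A+P;b=b+P@o
    x=np.linalg.solve(A,b);return x,[float(np.linalg.norm((np.eye(3)-np.outer(r,r))@(x-o))) for o,r in rays]
E
python3 - <<'E'
from h import *
np.set_printoptions(precision=1,suppress=True)
S,T=d["scene"],d["side"];W=pickle.load(open("w1.pkl","rb"))
def wz(p,z):
    o,r=wray(W,*p);return o+r*(z-o[2])/r[2]
c1,c2=wz((280,158),10),wz((428,127),10);x=c2-c1
print("corners",c1,c2,np.linalg.norm(x),"yaw",np.degrees(np.arctan2(-x[1],-x[0])))
print("ring",wz((402,165),12))
e1=wz((240,245),115);print('disc far edge',e1)
for n,w,l,r in(("outer",(547,172),(100,25),(482,52)),("inner",(384,188),(205,135),(605,185))):
    print(n,tri([wray(W,*w),ray(S,*L(*l)),ray(T,*R(*r))]))
# lever plane by wrist rays at assumed heights
for th in(.8,.85,.9):
    for r0,p in((255,(547,172)),(140,(384,188))):
        z=115+r0*np.sin(th)+8*np.cos(th);print(th,r0,wz(p,z))
    print("button",wz((472,208),115+200*np.sin(th)))
E
```

```text
corners [ 718.2 -231.7   10. ] [ 550.6 -264.    10. ] 170.699356709922 yaw 10.906330961820686
ring [ 579.8 -220.4   12. ]
disc far edge [ 737.  -150.9  115. ]
outer (array([ 521.9, -223.3,  315.5]), [0.26433570428912884, 1.3471804964935714, 1.527035617161437])
inner (array([ 604.7, -212.6,  206.7]), [7.485461846617743, 4.3909813782956775, 3.1218343724096247])
0.8 255 [ 517.7 -223.2  303.5]
0.8 140 [ 599.8 -207.8  221. ]
button [ 547.5 -198.8  258.5]
0.85 255 [ 520.8 -223.4  311.9]
0.85 140 [ 599.8 -208.1  225.5]
button [ 548.8 -199.5  265.3]
0.9 255 [ 523.7 -223.5  319.7]
0.9 140 [ 599.8 -208.4  229.6]
button [ 550.1 -200.2  271.7]
```

Request:
{"method": "play_rows", "body": {"moves": [[[0,0,0],[0,0,-8.45],8.5],[[0,0,0],[0,0,-8.45],8.5],[[0,0,0],[0,0,-8.45],8.5],[[0,0,0],[0,0,-8.45],8.5],[[0,0,0],[0,0,-8.45],8.5],[[0,0,0],[0,0,-8.45],8.5],[[0,0,0],[0,0,-8.45],8.5],[[0,0,0],[0,0,-8.45],8.5],[[0,0,0],[0,0,-8.45],8.5],[[0,0,0],[0,0,-8.45],8.5]]}}

```text
clock: 2.2
tool_pos: [600.1, -148.8, 406.1]
orientation: [[0.996, -0.089, -0.0], [-0.089, -0.996, 0.0], [-0.0, -0.0, -1.0]]
contact_force: [-0.7, -0.5, -0.0]
grip_width: 84.8
finger_force: 0.0
```

Request:
{"method": "play_rows", "body": {"moves": [[[0,0,0],[0,0,-8.45],8.5],[[0,0,0],[0,0,-8.45],8.5],[[0,0,0],[0,-6,0],8.5],[[0,0,0],[0,-6,0],8.5],[[0,0,0],[0,-6,0],8.5],[[0,0,0],[0,-6,0],8.5],[[0,0,0],[0,-6,0],8.5],[[0,0,0],[0,0,0],8.5]]}}

```text
clock: 3.0
tool_pos: [603.1, -147.8, 398.7]
orientation: [[0.841, 0.2, -0.502], [0.174, -0.98, -0.1], [-0.512, -0.003, -0.859]]
contact_force: [1.9, 0.3, -2.2]
grip_width: 84.8
finger_force: 0.0
```

```bash
cat >> h.py <<'E'
def station(th=.885,yaw=11.2,hinge=(677,-193,115)):
    a=np.radians(yaw);xs=np.array([np.cos(a),np.sin(a),0]);ys=np.array([-np.sin(a),np.cos(a),0]);z=np.array([0,0,1.])
    G=np.array(hinge)-200*np.cos(th)*xs+200*np.sin(th)*z
    return G,xs,ys,z
def togo(o,target):
    R=o["orientation"];return R.T@(np.array(target)-o["tool_pos"])
E
python3 - <<'E'
from h import *
from station import manip
from scipy.spatial.transform import Rotation as Ro
np.set_printoptions(precision=2,suppress=True)
o=manip.get_obs();G,xs,ys,z=station();R=o["orientation"]
t=np.radians(30);tz=-np.sin(t)*xs-np.cos(t)*z
Rt=np.c_[np.cross(-ys,tz),-ys,tz]
print(o["clock"],o["tool_pos"],o["joints"],G,"rot left",Ro.from_matrix(R.T@Rt).as_rotvec(degrees=True))
print("pre",togo(o,G+2*ys-100*R[:,2]),"grasp",togo(o,G+2*ys-2*R[:,2]))
E
```

```text
3.0 [ 603.13 -147.8   398.65] [   6.08   35.54   54.87    4.12 -139.94   97.95] [ 552.75 -217.6   269.78] rot left [0.03 0.79 0.39]
pre [11.47 56.69 42.97] grasp [ 11.47  56.69 140.97]
```

Request:
{"method": "play_rows", "body": {"moves": [[[0.3,2,0],[0,0,0],8.5],[[0.3,2,1],[0,0,0],8.5],[[0.3,1.7,1.5],[0,0,0],8.5],[[0.2,0,1.8],[0,0,0],8.5],[[0,0,0],[0,0,0],8.5],[[0,0,0],[0,0,0],8.5]]}}

```text
clock: 3.6
tool_pos: [599.1, -207.8, 365.6]
orientation: [[0.851, 0.198, -0.487], [0.171, -0.98, -0.099], [-0.497, 0.001, -0.868]]
contact_force: [-0.6, 0.0, 0.3]
grip_width: 84.8
finger_force: 0.0
```

```bash
python3 - <<'E'
from h import *
from station import manip
import cv2
np.set_printoptions(precision=2,suppress=True)
o=manip.get_obs();G,xs,ys,z=station();R=o["orientation"]
c=manip.capture("wrist"); c["obs"]=o;pickle.dump(c,open("w2.pkl","wb"))
s=manip.capture("side")
im=cv2.resize(c["pixels"],(512,384));b=cv2.resize(s["pixels"][60:300,200:390],(288,364))
out=np.zeros((384,800,3),np.uint8);out[:,:512]=im;out[:364,512:]=b;cv2.imwrite("pics/w2.png",out)
print(o["tool_pos"],"grasp",togo(o,G+2*ys-2*R[:,2]))
E
```

```text
[ 599.07 -207.84  365.58] grasp [  6.58  -1.72 104.65]
```

View pics/w2.png

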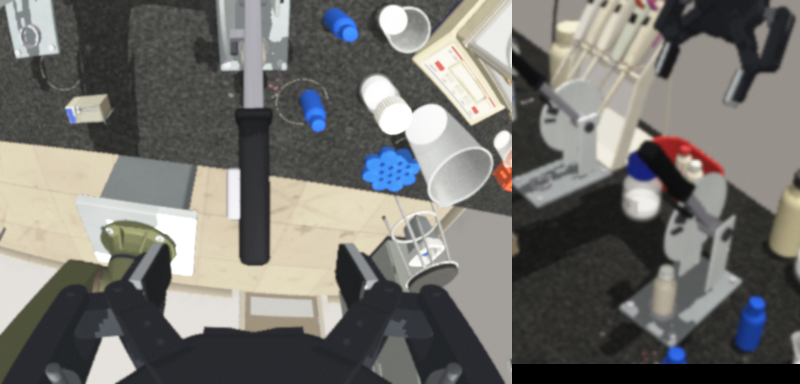

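The wrist view has the grip centred between the fingers (columns 240–270) and the button at (234,193). I'll check the grasp point from that, then descend.

```bash
python3 - <<'E'
from h import *
np.set_printoptions(precision=1,suppress=True)
c=pickle.load(open("w2.pkl","rb"));G,xs,ys,z=station()
u=-np.cos(.885)*xs+np.sin(.885)*z; n=np.sin(.885)*xs+np.cos(.885)*z
def hit(p,N,P):
    o,r=wray(c,*p,s=1);return o+r*(np.dot(N,P-o)/np.dot(N,r))-G
for nm,p,off in(("button mid",(235,193),7),("grip top outer",(254,235),11),("grip inner",(254,112),11),("L edge",(241,180),11),("R edge",(270,180),11)):
    q=hit(p,n,G+off*n);print(nm,"along outward",q@u,"lateral",q@ys)
print(G)
E
```

```text
button mid along outward 2.1572366354644785 lateral 14.83827682955469
grip top outer along outward 34.034086340403576 lateral 0.22696723600852256
grip inner along outward -61.50606454627355 lateral 0.33569211471331734
L edge along outward -7.447209093030097 lateral 10.120283712620498
R edge along outward -7.492323052736062 lateral -11.83256003675223
[ 552.8 -217.6  269.8]
```

Request:
{"method": "play_rows", "body": {"moves": [[[0.3,-0.1,2],[0,0,0],8.5],[[0.3,0,2],[0,0,0],8.5],[[0,0,2],[0,0,0],8.5],[[0,0,2],[0,0,0],8.5],[[0,0,1.5],[0,0,0],8.5],[[0,0,0.9],[0,0,0],8.5],[[0,0,0],[0,0,0],8.5],[[0,0,0],[0,0,0],8.5]]}}

```text
clock: 4.5
tool_pos: [554.1, -216.2, 271.8]
orientation: [[0.85, 0.198, -0.488], [0.171, -0.98, -0.099], [-0.498, 0.001, -0.867]]
contact_force: [0.2, 0.1, 0.2]
grip_width: 85.3
finger_force: 0.0
```

```bash
python3 - <<'E'
from h import *
from station import manip
np.set_printoptions(precision=2,suppress=True)
o=manip.get_obs();G,xs,ys,z=station();R=o["orientation"]
print(o["clock"],o["tool_pos"],o["contact_force"],o["joints"],"left",togo(o,G+2*ys-2*R[:,2]))
E
```

```text
4.5 [ 554.08 -216.25  271.8 ] [0.18 0.08 0.16] [   0.9    23.15   24.01    6.1  -120.18  102.2 ] left [-0.34 -0.94  0.52]
```

Request:
{"method": "play_rows", "body": {"force": 25, "moves": [[[0,0,0],[0,0,0],5],[[0,0,0],[0,0,0],4],[[0,0,0],[0,0,0],3.2],[[0,0,0],[0,0,0],2],[[0,0,0],[0,0,0],2],[[0,0,0],[0,0,0],2],[[0,0,0],[0,0,0],2],[[0,0,0],[0,0,0],2]]}}

```text
clock: 5.3
tool_pos: [553.9, -217.6, 270.9]
orientation: [[0.85, 0.197, -0.488], [0.17, -0.98, -0.1], [-0.499, 0.002, -0.867]]
contact_force: [3.5, -6.3, 0.9]
grip_width: 23.8
finger_force: 27.0
```

```bash
python3 - <<'E'
from h import *
from station import manip
from scipy.spatial.transform import Rotation as Ro
np.set_printoptions(precision=3,suppress=True)
o=manip.get_obs();G,xs,ys,z=station();R=o["orientation"];H=np.array([677,-193,115.])
print(o["grip_width"],o["contact_force"])
rel=o["tool_pos"]-H;rel-=rel@ys*ys
print("angle est of TCP",np.degrees(np.arctan2(rel[2],-rel@xs)),np.linalg.norm(rel))
for dg in(2.5,3):
    D=Ro.from_rotvec(-ys*np.radians(dg));s=1
    print(dg,R.T@(D.apply(rel)-rel)/10,R.T@(-ys*dg))
E
```

```text
23.811315572848876 [ 3.535 -6.255  0.934]
angle est of TCP 51.14978744324826 200.16404557421902
2.5 [-0.299 -0.003  0.821] [-0.004  2.5    0.008]
3 [-0.354 -0.004  0.986] [-0.005  3.     0.01 ]
```

Request:
{"method": "play_rows", "body": {"moves": [[[-0.3,0,0.82],[0,2.5,0],2],[[-0.3,0,0.82],[0,2.5,0],2],[[-0.3,0,0.82],[0,2.5,0],2],[[-0.3,0,0.82],[0,2.5,0],2],[[-0.3,0,0.82],[0,2.5,0],2],[[0,0,0],[0,0,0],2]]}}

```text
clock: 5.9
tool_pos: [523.2, -224.1, 239.7]
orientation: [[0.937, 0.197, -0.29], [0.187, -0.98, -0.06], [-0.296, 0.002, -0.955]]
contact_force: [4.7, -8.7, -3.5]
grip_width: 23.5
finger_force: 28.5
```

```bash
cat > st.py <<'E'
from h import *
from station import manip
np.set_printoptions(precision=2,suppress=True)
o=manip.get_obs();G,xs,ys,z=station();R=o["orientation"];H=np.array([677,-193,115.])
rel=o["tool_pos"]-H
print(o["clock"],"width",o["grip_width"],"F tool",R.T@o["contact_force"],"lat",rel@ys)
lat=rel@ys;rel=rel-lat*ys
print("ang",np.degrees(np.arctan2(rel[2],-rel@xs)),"r",np.linalg.norm(rel),"tilt",np.degrees(np.arctan2(-R[:,2]@xs,-R[2,2])),"j",o["joints"])
E
python3 st.py
```

```text
5.9 width 23.462485101235835 F tool [3.86 9.41 2.48] lat -0.6485398649707529
ang 38.4921229501965 r 200.4236451864398 tilt 17.215949971859285 j [  -0.8     9.75    8.3     3.83 -105.34  102.6 ]
```

Request:
{"method": "play_rows", "body": {"moves": [[[-0.3,0,0.82],[0,2.5,0],2],[[-0.3,0,0.82],[0,2.5,0],2],[[-0.3,0,0.82],[0,2.5,0],2],[[-0.3,0,0.82],[0,2.5,0],2],[[-0.3,0,0.82],[0,2.5,0],2],[[0,0,0],[0,0,0],2]]}}

```text
clock: 6.5
tool_pos: [500.5, -229.0, 203.2]
orientation: [[0.977, 0.197, -0.08], [0.196, -0.98, -0.019], [-0.082, 0.003, -0.997]]
contact_force: [6.9, -10.2, -4.7]
grip_width: 23.9
finger_force: 29.5
```

```bash
python3 st.py
```

```text
6.5 width 23.918165907743234 F tool [ 5.16 11.4   4.36] lat -1.0188889149346956
ang 26.080214438672687 r 200.60282459242927 tilt 4.719979346144006 j [ -2.84  -2.01  -5.57   1.34 -90.97 104.15]
```

Request:
{"method": "play_rows", "body": {"moves": [[[-0.3,0.05,0.82],[0,2.5,0],2],[[-0.3,0.05,0.82],[0,2.5,0],2],[[-0.3,0,0.82],[0,2.5,0],2],[[-0.3,0,0.82],[0,2.5,0],2],[[-0.3,0,0.82],[0,2.5,0],2],[[-0.3,0,0.82],[0,2.5,0],2],[[-0.3,0,0.82],[0,2.5,0],2],[[-0.3,0,0.82],[0,2.5,0],2],[[0,0,0],[0,0,0],2]]}}

```text
clock: 7.4
tool_pos: [481.5, -233.1, 136.3]
orientation: [[0.946, 0.197, 0.258], [0.191, -0.98, 0.05], [0.263, 0.002, -0.965]]
contact_force: [7.6, -7.9, -6.5]
grip_width: 23.8
finger_force: 28.5
```

```bash
python3 st.py
```

```text
7.4 width 23.788542643241257 F tool [3.95 9.23 7.85] lat -1.3867751460166866
ang 6.098126922122024 r 200.74614660160404 tilt -15.236339976916481 j [ -7.39 -17.05 -24.56  -5.09 -68.06 110.07]
```

Request:
{"method": "play_rows", "body": {"moves": [[[-0.24,0,0.66],[0,2,0],2],[[-0.24,0,0.66],[0,2,0],2],[[-0.12,0,0.33],[0,1,0],2],[[0,0,0],[0,0,0],2]]}}

```text
clock: 7.8
tool_pos: [480.4, -233.4, 119.3]
orientation: [[0.92, 0.197, 0.338], [0.186, -0.98, 0.066], [0.344, 0.003, -0.939]]
contact_force: [4.7, -7.1, -3.4]
grip_width: 24.2
finger_force: 28.1
```

```bash
python3 st.py
```

```text
7.8 width 24.204545638422573 F tool [1.86 7.86 4.31] lat -1.4187788889942317
ang 1.2413218314656846 r 200.7055123118754 tilt -20.139577122126802 j [ -8.77 -19.74 -28.43  -7.54 -62.47 112.55]
```

Request:
{"method": "play_rows", "body": {"moves": [[[-0.12,0,0.33],[0,1,0],2],[[-0.07,0,0.2],[0,0.5,0],2],[[-0.07,0,0.2],[0,0.5,0],2],[[0,0,0],[0,0,0],2],[[0,0,0],[0,0,0],2]]}}

```text
clock: 8.3
tool_pos: [480.5, -233.4, 113.3]
orientation: [[0.908, 0.198, 0.369], [0.185, -0.98, 0.072], [0.376, 0.003, -0.927]]
contact_force: [-5.8, -2.2, 7.0]
grip_width: 24.4
finger_force: 26.6
```

```bash
python3 st.py
```

```text
8.3 width 24.431791864291327 F tool [-3.02  1.02 -8.77] lat -1.4869422841356235
ang -0.49858340851873223 r 200.62381124922697 tilt -22.096287413425273 j [ -9.35 -20.68 -29.81  -8.64 -60.31 113.72]
```

The force has reversed to an upward push, so the lever is at its bottom stop. I'll press a little more, then open.

Request:
{"method": "play_rows", "body": {"moves": [[[-0.05,0,0.15],[0,0,0],2],[[0,0,0],[0,0,0],2],[[0,0,0],[0,0,0],3],[[0,0,0],[0,0,0],4],[[0,0,0],[0,0,0],5.5],[[0,0,0],[0,0,0],7],[[0,0,0],[0,0,0],8.5],[[0,0,0],[0,0,0],8.5],[[0,0,0],[0,0,0],8.5],[[0,0,0],[0,0,0],8.5]]}}

```text
clock: 9.3
tool_pos: [480.4, -232.3, 109.4]
orientation: [[0.909, 0.198, 0.367], [0.183, -0.98, 0.074], [0.374, -0.0, -0.927]]
contact_force: [1.5, 0.5, -0.1]
grip_width: 85.0
finger_force: 0.0
```

Request:
{"method": "play_rows", "body": {"moves": [[[0,0,-1],[0,0,0],8.5],[[0,0,-2],[0,0,0],8.5],[[0,0,-2.5],[0,0,0],8.5],[[0,0,-3],[0,0,0],8.5],[[0,0,-3],[0,0,0],8.5],[[0,0,-1.5],[0,0,0],8.5],[[0,0,0],[0,0,0],8.5],[[0,0,0],[0,0,0],8.5]]}}

```text
clock: 10.1
tool_pos: [432.6, -241.6, 229.2]
orientation: [[0.909, 0.198, 0.367], [0.183, -0.98, 0.075], [0.374, -0.001, -0.927]]
contact_force: [0.2, -0.0, -1.8]
grip_width: 84.7
finger_force: 0.0
```

```bash
python3 - <<'E'
from station import manip
import cv2,numpy as np
o=manip.get_obs();print(o["clock"],o["tool_pos"],o["contact_force"])
a=manip.capture("wrist")["pixels"];s=manip.capture("scene")["pixels"][100:300,170:370]
out=np.zeros((400,800,3),np.uint8);out[:300,:400]=cv2.resize(a,(400,300));out[:,400:]=cv2.resize(s,(400,400),interpolation=2)
cv2.imwrite("pics/w3.png",out)
E
```

```text
10.1 [ 432.62763186 -241.61171333  229.2161212 ] [ 0.22489318 -0.02132432 -1.80781913]
```

View pics/w3.png

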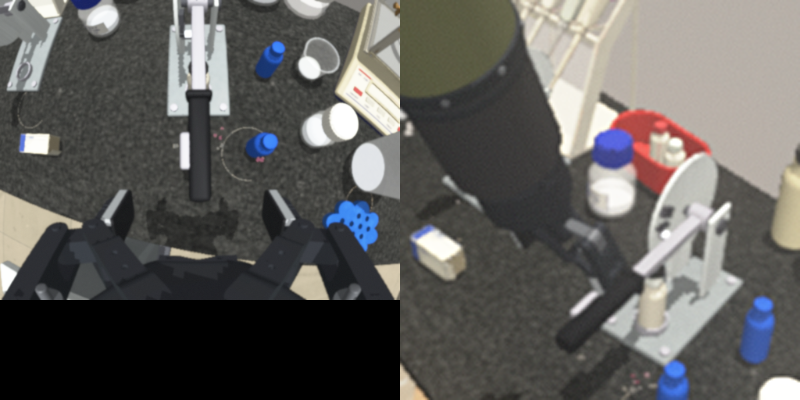

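The lever is level over the standing bottle, the button stands out at (185,150) in the wrist view, and the gripper is clear. I'll hand it in.

```bash
python3 -c "
from station import manip
print(manip.finish_job())"
```

```text
the job is handed in; nothing more can be done
None
```

I handed the job in at about 10 s: the loaded station's lever is down with its button sprung back out, the bottle is standing in its seat, and the arm is clear. I never went near the empty station's lever, but the last pictures don't show it, and the hand-in gave no verdict.

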